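Unbolt the hardener chest against its spring safety catch

ROBOT

A 7-joint arm with a two-finger parallel gripper is mounted at the origin on the work surface. World frame = base frame: x ahead of the robot, y to its left, z up, the work surface at z = 0. Lengths are in m, angles in rad, forces in N, time in s.
With the tool pointing down it reaches from about 0.4 to 0.9 m from the base axis. Payload 5.5 kg.
Tool frame: the origin (TCP) lies midway between the tips of the shut fingers; the grasp point (between the pads) lies 19 mm behind it; z points along the fingers, y is the line along which they close (so a half turn about z gives the same grasp; the last joint's range is limited). The gripper opens to 85 mm and grips with 20 to 120 N. Pads are 22 mm wide; open, the fingers measure 114 mm over their backs; the gripper's body (76 mm by 85 mm) begins 54 mm behind the grasp point. The pads swing forward as they close: fully open they stand 13 mm farther back than shut.
Start: joints at [-1.085, 0.501, -0.427, 1.55, 0.221, 1.138, -0.21], TCP at [0.144, 0.634, 0.231] pointing down, gripper open.
Joint ranges: [-2.88, 2.88], [-0.31, 2.03], [-1.54, 1.56], [0.2, 2.42], [-1.41, 4.55], [0.19, 2.02], [-2.57, 2.57]. Speed limits (rad/s): [2.57, 2.57, 3.14, 3.14, 3.14, 3.14, 3.14].

INTERFACE

Orientations are given as [roll, pitch, yaw] about the fixed x, y, z axes, in that order (R = Rz(yaw) Ry(pitch) Rx(roll)).
In Python, from plant import ctrl gives the robot as it stands.
- The arm moves only by the tool jog_arm, never from a script. Its argument "series" is a list that holds one entry, the list of rows, each a list of 5 numbers: the shift along the tool's x, y, z in mm, then the turn about the tool's z in degrees, then the closure, from 0 (fully open) to 1 (shut). In form: [[[x, y, z, twist, hand], ...]]. A call has 1 to 8 rows; each row shifts and turns the commanded pose from where the row before left it, along the tool's axes as they then stand; what a row does not reach is not made up. A row lasts 1/8 s, in which the tool goes at most 62.5 mm and 10.7 degrees, less where a joint would pass 70% of its speed; a pose out of reach is approached as far as the arm can. A call with a gripper value outside its range is refused whole. The fingers move at their own pace and stop on an object; "force" is the grip in N (left out, the last holds). Time passes only in rows, so rows that do not move let the fingers close. It gives the time, the measured TCP pose, the force, the opening and the grip force at its end, in the units of the state.
- ctrl.sense(): the state, without advancing time (a new reading comes with each control period).
- ctrl.get_image(name): name is "scene" or "top"; returns the picture (384x512x3 uint8, red, green, blue); there is no depth.
- ctrl.get_calibration(name): a dict with "K" (3x3 intrinsics, pixels), "pose" (4x4, takes a point from camera to world coordinates). Camera axes: x right, y up, looking along -z (the intrinsics and any distortion apply to the point x, -y, -z); pixel columns grow to the right and rows downward; lengths in m; the calibration is good to about 2 mm. A picture is of the moment at which its call begins. get_calibration takes no time and is no camera call.
- ctrl.sign_off(): hands the job in; it is judged then, once.
The state is a dict: "t": time; "qpos": joint angles; "dq": joint speeds; "effort": joint torques, N m; "tool_pos": TCP position; "ee_rot": TCP orientation; "ft_force": force on the tool from outside, world axes, zero at the start; "ft_torque": the same for the moment, N m; "finger_gap": finger opening in m; "grip_force": force on a finger pad.
Only numpy, scipy, OpenCV 4.12 (cv2) and the standard library are available. Lean on these libraries where they do the work, as an engineer would, in place of code of your own. Each camera call takes 0.05 s, during which the arm holds its last target. There are 200 camera calls.

TASK

Unbolt the yellow hardener chest on the pouring table: hold the red spring catch down with one fingertip while the other fingertip pushes the bolt's black knob back, away from the keeper, until the bolt is fully drawn; then let go so that the catch springs up again and keeps the bolt back. Push only: do not grip or force the knob, leave the lid shut, and leave the jars, vial, tape roll, cup and bottle standing where they are.

Things in the scene. Friction and masses are not known exactly. Their poses are not given: they have to be found in the camera images.
- chest: Yellow steel chest 280 (x) x 350 (y) x 165 mm high, fixed to the table; origin under its centre, its front (lid handle, warning diamond) faces -x. Top: a lid hinged on the far (+x) edge; the last 130 mm at the +y end are a fixed deck, level with it, that carries the bolt's keeper. The bolt is drawn towards -y. Directions x, y, z below are the chest's; heights are above the lid's top.
- bolt (a joint): Travel of the steel bolt in m: 0 home in the keeper, growing as it is drawn to -y, 0.052 fully drawn (stop). Starts at 0 to 0.003. Takes 3 N to slide, stays where left. Its lug strikes the catch's tooth at 0.004: beyond, it moves only while the catch is past 0.11 rad. From 0.044 on the lug has passed the tooth and the released catch springs up behind it and keeps the bolt back.
- knob_center (a point): Centre of the bolt's upright black knob, a smooth cylinder 20 mm across (23 mm rim at the top) reaching about 18 mm above and below this point, which is 50 mm up and travels with the bolt. Under it: rod and rod guides, lower than 25 mm, and a lug 12 mm wide in y that reaches 26 mm from the knob's axis towards the catch, lower than 34 mm.
- catch (a joint): Angle of the sprung safety catch in rad: 0 released (red flap slopes up towards the knob by 0.24 rad), 0.24 pressed right down (flap level, stop). Its hinge runs along y, 95 mm to the -x side of the knob's axis and 32 mm up. Pressed 40 mm from the hinge it takes about 3.5 N at first, 9 N at the stop; it springs back by itself.
- catch_press (a point): Point on the top face of the red flap, 40 mm from its hinge, 55 mm (57 released) to the -x side of the knob's axis, level in y with the knob at home; moves with the flap: 43 mm up released, 34 mm right down. From it the flap reaches 45 mm to +y, 50 mm to -y, 17 mm towards the knob (free edge) and 36 mm the other way. A fingertip can slide along it.
- lid (a joint): Angle of the chest's lid in rad: 0 = shut, grows as it is lifted. The lid carries bolt and catch; it is shut at the start and free to lift once the bolt is drawn.
- knob: The knob as a solid (it turns with the chest; origin on the bolt's line at the lid's top, 50 mm under knob_center).
- catch_pad: The red flap as a solid (origin on its hinge, 32 mm above the lid).
- deck_jar: Black pigment jar with copper label, diameter 62 mm, 56 mm tall, loose on the chest's deck at its near side; origin under its centre.
- deck_vial: Small green vial, diameter 29 mm, 60 mm tall, loose on the deck at its far side; origin under its centre.
- tape_roll: Roll of blue tape lying flat, diameter 84 mm, 36 mm tall, loose on the lid in the far -y corner; origin under its centre.
- mix_cup: Clear mixing cup, diameter 84 mm, 105 mm tall, loose on the table to the robot's left; origin under its centre.
- water_bottle: Water bottle, diameter 64 mm, 200 mm tall, loose on the table to the robot's right; origin under its centre.
- blue_jar: Black pigment jar with blue label, diameter 62 mm, 56 mm tall, loose on the table to the robot's right; origin under its centre.
- gold_jar: Black pigment jar with gold label, diameter 62 mm, 56 mm tall, loose on the table to the robot's left; origin under its centre.

How it is judged:
On the way, in this order (a step that is already met when the one before it is completed fails the run):
1. a finger holds the catch down while another pushes the bolt's knob and the bolt slides past the tooth (value of joint catch above 0.09 rad and value of joint bolt between 0.008 and 0.044 m and contact force between the fingers and catch_pad above 0.5 N and contact force between the fingers and knob above 0.3 N), for 0.1 s.
2. the bolt is fully drawn and the catch has sprung up again (value of joint bolt above 0.043 m and value of joint catch below 0.04 rad), for 0.2 s.
At the end, for the whole second after the job is handed in: The bolt is drawn at least 43 mm (of 52), the catch has sprung up again to within 0.04 rad of its released position, and the lid is shut (within 0.02 rad) (all of step 2 and value of joint lid below 0.02 rad); the robot touches nothing.
It fails at once if the lid is lifted (value of joint lid above 0.04 rad).
It fails at once if the knob is gripped or forced (over 35 N) (contact force between the fingers and knob above 35 N).
It fails at once if a thing on the chest or on the table is moved (over 20 mm), lifted or knocked over (distance of any of deck_jar, deck_vial, tape_roll, mix_cup, water_bottle, blue_jar, gold_jar from where it was at the start of the episode above 0.02 m or angle between any of deck_jar, deck_vial, water_bottle, mix_cup, blue_jar, gold_jar, tape_roll's own z axis and vertical above 0.4 rad).
It also fails if it takes over 40 s, if anything falls off the work surface, if the arm or the gripper's body presses on something with over 40 N, if the wrist force passes 120 N, or if a joint passes its speed limit or range.

## Working session

There is one attempt and no reset: what is moved stays moved. The work goes in short steps, Python scripts to look and compute and a tool call to move; the robot and the scene stay as the last step left them, time stands still between calls to the robot, and variables do not carry over. Pictures are saved under pics/ and viewed, at most 10 in all, crops included, and the job is handed in when it is done.

Besides the shell and the picture viewer there is one more tool, called after ">>>" by a JSON object that holds its "op" and its "data", one argument or row to a line. jog_arm: Moves the arm, as the interface text tells. Its arguments: {"type":"object","properties":{"series":{"type":"array"},"force":{"type":"number"}},"required":["series"]}

```bash
mkdir -p pics; ls
python3 - <<'E'
from plant import ctrl
import cv2,numpy as np
for n in("scene","top"):
    cv2.imwrite(f"pics/{n}0.png",ctrl.get_image(n)[:,:,::-1]); c=ctrl.get_calibration(n);print(n,c)
print(ctrl.sense())
E
```

```text
pics
scene {'K': array([[388.59277634,   0.        , 261.07713998],
       [  0.        , 388.59277634, 192.06896681],
       [  0.        ,   0.        ,   1.        ]]), 'pose': array([[-0.79877494, -0.3712931 ,  0.47339204,  1.11351059],
       [ 0.60139442, -0.47075243,  0.64553614,  0.69469764],
       [-0.01683267,  0.80033342,  0.59931885,  0.81102948],
       [ 0.        ,  0.        ,  0.        ,  1.        ]])}
top {'K': array([[362.85192763,   0.        , 254.4083526 ],
       [  0.        , 362.85192763, 194.37144543],
       [  0.        ,   0.        ,   1.        ]]), 'pose': array([[ 0.02881609,  0.99451873, -0.10050937,  0.46316579],
       [-0.99954259,  0.02959209,  0.00623802, -0.02028708],
       [ 0.00917811,  0.10028364,  0.99491656,  1.3495541 ],
       [ 0.        ,  0.        ,  0.        ,  1.        ]])}
{'t': 0.1, 'qpos': array([-1.08478292,  0.50176728, -0.42680193,  1.55134599,  0.22080014,
        1.13829695, -0.21031863]), 'dq': array([-0.00013491, -0.00271236,  0.00188843, -0.00227823,  0.00079458,
        0.0002314 ,  0.00055686]), 'effort': array([-1.09092164e-02, -5.70819819e+01, -5.83859727e+00, -2.81751144e+01,
        1.04977662e-02,  5.65818846e-03, -1.28698571e-05]), 'tool_pos': array([0.14353593, 0.63331228, 0.23035408]), 'ee_rot': array([-3.13982888e+00, -6.24281795e-05,  2.91880418e+00]), 'ft_force': array([-0.06591168,  0.1724016 ,  1.1318073 ]), 'ft_torque': array([-0.02301387, -0.06042027,  0.01522263]), 'grip_force': 0.0, 'finger_gap': 0.08552926373259465}
```

View pics/scene0.png

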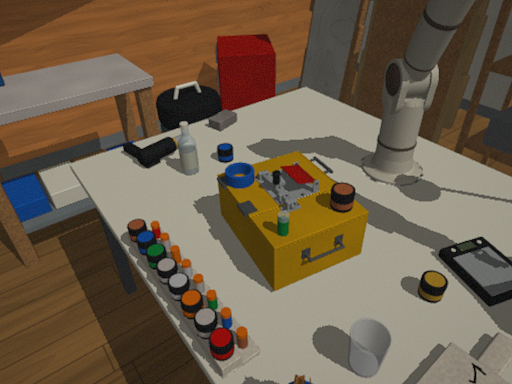

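View pics/top0.png

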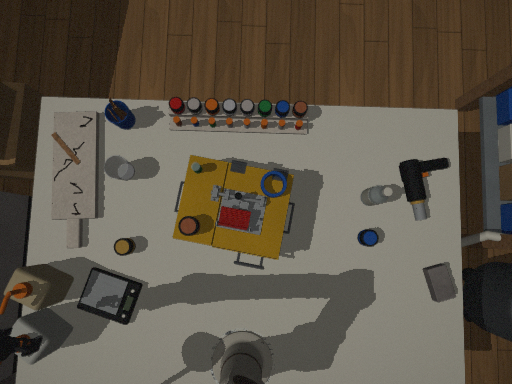

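The scene view shows the chest with its knob near (276,177), the red flap at (297,174) and the jar and vial on the deck. In the top view the knob is near (238,196), the flap near (235,217), and the jar and vial are at (189,226) and (197,167). Next I'll zoom in.

Run:
```python
import cv2,numpy as np
a=cv2.imread("pics/top0.png")[145:270,165:305]; b=cv2.imread("pics/scene0.png")[145:255,210:370]
a=cv2.resize(a,None,fx=4,fy=4,interpolation=cv2.INTER_CUBIC)
b=cv2.resize(b,None,fx=5,fy=5,interpolation=cv2.INTER_CUBIC)
cv2.imwrite("pics/a.png",a);cv2.imwrite("pics/b.png",b)
```

```text
(no output)
```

View pics/a.png

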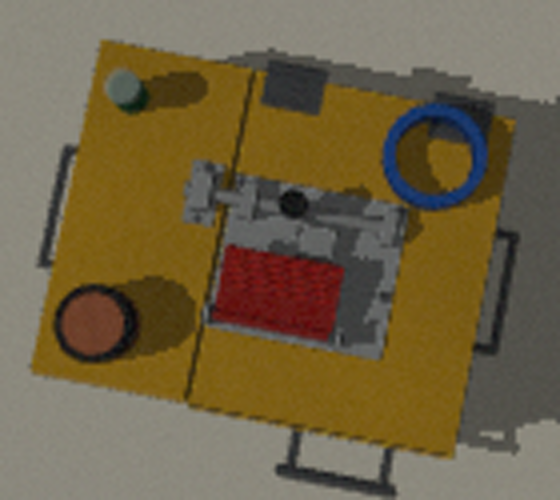

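View pics/b.png

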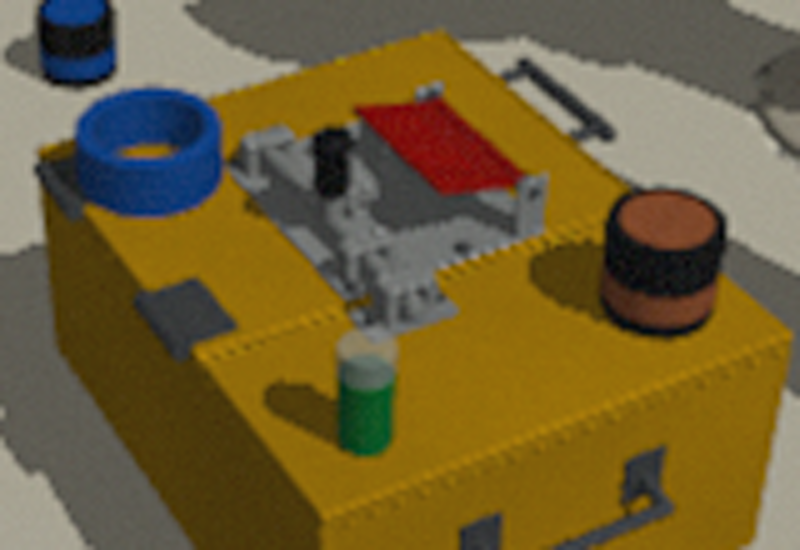

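The close-ups put the knob top at crop (293,204) in the top view and (333,132) in the scene view. The flap is seen at (280,293), and the lid corners are clear. Now I'll turn these pixels into positions.

```bash
cat > h.py <<'E'
from plant import ctrl
import numpy as np
def ray(n,uv):
    c=ctrl.get_calibration(n);d=np.linalg.inv(c["K"])@[uv[0],uv[1],1.];P=c["pose"]
    return P[:3,3],P[:3,:3]@(d*[1,-1,-1])
def plane(n,uv,z):
    o,d=ray(n,uv);return o+d*(z-o[2])/d[2]
def tri(u1,u2):
    o,d=ray("top",u1);p,e=ray("scene",u2)
    s=np.linalg.lstsq(np.c_[d,-e],p-o,rcond=None)[0];a=o+d*s[0];b=p+e*s[1];return (a+b)/2,np.linalg.norm(a-b)
A=lambda u,v:(165+(u+.5)/4-.5,145+(v+.5)/4-.5)
B=lambda u,v:(210+(u+.5)/5-.5,145+(v+.5)/5-.5)
E
python3 - <<'E'
from h import *
import cv2
c=[plane("top",A(*p),.165)[:2] for p in((102,40),(515,118),(455,458),(32,372))]
c=np.array(c);print(c,np.linalg.norm(c-np.roll(c,1,0),axis=1))
y=c[0]-c[1]+c[3]-c[2];x=c[0]-c[3]+c[1]-c[2]
yaw=(np.arctan2(y[1],y[0])-np.pi/2+np.arctan2(x[1],x[0]))/2;print("yaw",yaw,"centre",c.mean(0))
R=np.array([[np.cos(yaw),-np.sin(yaw)],[np.sin(yaw),np.cos(yaw)]])
loc=lambda p:((p[:2]-c.mean(0))@R).round(4)
k=plane("top",A(293,202),.233);k2=plane("scene",B(333,134),.233);t=tri(A(293,202),B(333,134))
print("knob top",k,k2,t,"chest",loc(k),loc(k2))
im=cv2.cvtColor(cv2.imread("pics/top0.png"),cv2.COLOR_BGR2HSV)
m=cv2.inRange(im,(0,150,60),(8,255,255))|cv2.inRange(im,(172,150,60),(180,255,255));m[:195]=0;m[240:]=0;m[:,:210]=0;m[:,260:]=0
r=cv2.minAreaRect(cv2.findNonZero(m));p=plane("top",r[0],.165+.042);print(r,p,loc(p))
for n,q,z in(("jar",(94,322),.221),("vial",(124,88),.225),("tape",(436,156),.201)):print(n,loc(plane("top",A(*q),z)))
E
```

```text
[[ 0.70876808  0.18894646]
 [ 0.65384808 -0.15443627]
 [ 0.37531794 -0.11102916]
 [ 0.43435847  0.23274816]] [0.27788347 0.3477469  0.2818922  0.3488103 ]
yaw -0.16038841745224972 centre [0.54307314 0.0390573 ]
knob top [0.57210334 0.02372791 0.233     ] [0.56988675 0.02358083 0.233     ] (array([0.57140404, 0.02420202, 0.23401705]), np.float64(0.0015786505468804836)) chest [ 0.0311 -0.0105] [ 0.0289 -0.011 ]
((234.05770874023438, 217.7115478515625), (29.809648513793945, 18.63102912902832), 11.309932708740234) [0.50299083 0.03435909 0.207     ] [-0.0388 -0.011 ]
jar [-0.0884  0.1233]
vial [0.0949 0.1372]
tape [ 0.0917 -0.1137]
```

>>> {"op": "jog_arm", "data": {
  "series": [
    [[0, 0, -10, 10.7, 0.47], [0, 0, -10, 10.7, 0.47], [0, 0, -10, 10.7, 0.47], [0, 0, -10, 10.7, 0.47], [0, 0, -10, 10.7, 0.47], [0, 0, -10, 10.7, 0.47], [0, 0, -10, 10.7, 0.47], [0, 0, 0, 10.7, 0.47]]
  ],
  "force": 20
}}

```text
t: 1.1
tool_pos: [0.1436, 0.6342, 0.3018]
ee_rot: [-3.142, -0.001, 1.419]
ft_force: [-0.9, -0.7, -0.4]
finger_gap: 0.0453
grip_force: 0.0
```

>>> {"op": "jog_arm", "data": {
  "series": [
    [[-30, 30, 0, 0, 0.47], [-30, 30, 0, 0, 0.47], [-30, 30, 0, 0, 0.47], [-30, 30, 0, 0, 0.47], [-30, 30, 0, 0, 0.47], [-30, 30, 0, 0, 0.47], [-30, 30, 0, 0, 0.47], [-30, 30, 0, 0, 0.47]]
  ]
}}

```text
t: 2.1
tool_pos: [0.3466, 0.3602, 0.301]
ee_rot: [-3.141, 0.0, 1.425]
ft_force: [0.9, 0.5, -0.3]
finger_gap: 0.0454
grip_force: 0.0
```

>>> {"op": "jog_arm", "data": {
  "series": [
    [[-39, 34.5, 0, 0, 0.47], [-39, 34.5, 0, 0, 0.47], [-39, 34.5, 0, 0, 0.47], [-39, 34.5, 0, 0, 0.47], [-39, 34.5, 0, 0, 0.47], [-39, 34.5, 0, 0, 0.47], [-39, 34, 0, 0, 0.47], [0, 0, 0, 0.8, 0.47]]
  ]
}}

```text
t: 3.1
tool_pos: [0.5461, 0.0511, 0.3009]
ee_rot: [3.141, 0.003, 1.402]
ft_force: [-1.2, 0.5, 0.0]
finger_gap: 0.0453
grip_force: 0.0
```

>>> {"op": "jog_arm", "data": {
  "series": [
    [[0, 0, 15, 0, 0.47], [0, 0, 15, 0, 0.47], [0, 0, 15, 0, 0.47], [0, 0, 0, 0, 0.47]]
  ]
}}

```text
t: 3.6
tool_pos: [0.5433, 0.0571, 0.2543]
ee_rot: [-3.138, 0.001, 1.412]
ft_force: [0.5, 0.2, 0.3]
finger_gap: 0.0451
grip_force: 0.0
```

Run:
```python
from h import *
import cv2
a=ctrl.get_image("top")[:,:,::-1][145:270,165:305];b=ctrl.get_image("scene")[:,:,::-1][115:225,230:340]
o=np.hstack([cv2.resize(a,(448,400),interpolation=2),cv2.resize(b,(350,400),interpolation=2)])
cv2.imwrite("pics/c.png",o)
s=ctrl.sense();print(s["tool_pos"],s["ee_rot"],s["ft_force"])
```

```text
[0.54472843 0.05675383 0.25614019] [-3.14123297e+00  1.50631431e-04  1.41148111e+00] [ 0.39064672 -0.15307192 -0.86615752]
```

View pics/c.png

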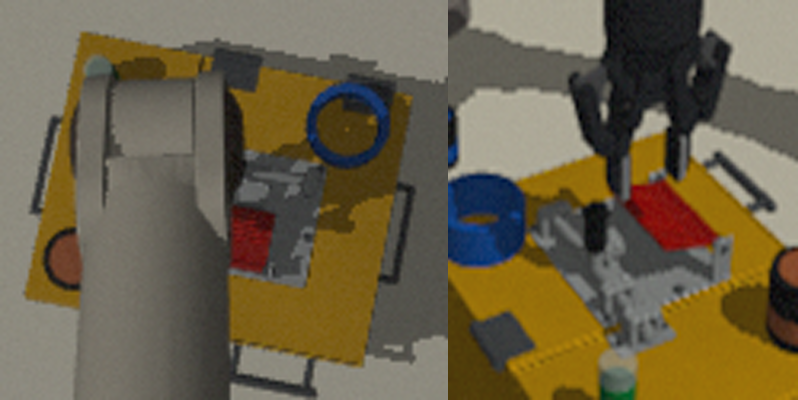

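The crop shows the two fingertips above the flap. The far tip is near (620,195), beside the knob at (597,225), and the near tip is near (678,178).

Run:
```python
from h import *
yaw=-.16;R=np.array([[np.cos(yaw),-np.sin(yaw)],[np.sin(yaw),np.cos(yaw)]])
k=np.array([.571,.0237])
for q in((620,197),(678,179),(597,205)):
    for z in(.233,.248,.256):
        p=plane("scene",(230+(q[0]-448)/3.182,115+q[1]/3.636),z);print(q,z,((p[:2]-k)@R).round(4))
s=ctrl.sense();print(((s["tool_pos"][:2]-k)@R).round(4))
```

```text
(620, 197) 0.233 [-0.0248  0.0007]
(620, 197) 0.248 [-0.013   0.0201]
(620, 197) 0.256 [-0.0067  0.0305]
(678, 179) 0.233 [-0.0807  0.0039]
(678, 179) 0.248 [-0.0675  0.0233]
(678, 179) 0.256 [-0.0604  0.0336]
(597, 205) 0.233 [-0.0026  0.0004]
(597, 205) 0.248 [0.0086 0.0199]
(597, 205) 0.256 [0.0146 0.0302]
[-0.0312  0.0284]
```

>>> {"op": "jog_arm", "data": {
  "series": [
    [[0, 6, 0, 0, 0.47], [0, 0, 12, 0, 0.47], [0, 0, 12, 0, 0.47], [0, 0, 10, 0, 0.47], [0, 0, 4, 0, 0.47], [0, 0, 0, 0, 0.47]]
  ]
}}

```text
t: 4.45
tool_pos: [0.5505, 0.0554, 0.2179]
ee_rot: [-3.141, 0.0, 1.411]
ft_force: [0.5, 0.8, 1.1]
finger_gap: 0.0456
grip_force: 0.0
```

>>> {"op": "jog_arm", "data": {
  "series": [
    [[0, 0, 3, 0, 0.47], [0, 0, 0, 0, 0.47], [0, 0, 0, 0, 0.47]]
  ]
}}

```text
t: 4.82
tool_pos: [0.5509, 0.0555, 0.2155]
ee_rot: [3.141, -0.0, 1.411]
ft_force: [0.1, -0.0, 0.5]
finger_gap: 0.0453
grip_force: 0.0
```

>>> {"op": "jog_arm", "data": {
  "series": [
    [[0, 0, 3, 0, 0.47], [0, 0, 0, 0, 0.47], [0, 0, 0, 0, 0.47]]
  ]
}}

```text
t: 5.2
tool_pos: [0.5507, 0.0554, 0.2122]
ee_rot: [-3.141, 0.0, 1.411]
ft_force: [0.1, 0.2, -0.2]
finger_gap: 0.0448
grip_force: 0.0
```

>>> {"op": "jog_arm", "data": {
  "series": [
    [[0, 0, 3, 0, 0.47], [0, 0, 0, 0, 0.47], [0, 0, 0, 0, 0.47]]
  ]
}}

```text
t: 5.58
tool_pos: [0.5507, 0.0555, 0.2092]
ee_rot: [-3.141, 0.0, 1.411]
ft_force: [0.1, -0.3, 0.0]
finger_gap: 0.045
grip_force: 0.0
```

>>> {"op": "jog_arm", "data": {
  "series": [
    [[0, 0, 3, 0, 0.47], [0, 0, 0, 0, 0.47], [0, 0, 0, 0, 0.47]]
  ]
}}

```text
t: 5.95
tool_pos: [0.5513, 0.0554, 0.2067]
ee_rot: [3.14, -0.0, 1.411]
ft_force: [2.1, -0.4, 3.8]
finger_gap: 0.045
grip_force: 1.3
```

Contact with the flap comes at TCP z of about 0.208. I'll press further.

>>> {"op": "jog_arm", "data": {
  "series": [
    [[0, 0, 3, 0, 0.47], [0, 0, 0, 0, 0.47], [0, 0, 0, 0, 0.47]]
  ]
}}

```text
t: 6.32
tool_pos: [0.5513, 0.0554, 0.2036]
ee_rot: [3.141, -0.0, 1.411]
ft_force: [1.6, -0.3, 4.0]
finger_gap: 0.0452
grip_force: 1.9
```

>>> {"op": "jog_arm", "data": {
  "series": [
    [[0, 0, 2, 0, 0.47], [0, 0, 0, 0, 0.47], [0, 0, 0, 0, 0.47]]
  ]
}}

```text
t: 6.7
tool_pos: [0.5512, 0.0555, 0.2015]
ee_rot: [3.141, -0.0, 1.411]
ft_force: [2.5, -0.1, 5.2]
finger_gap: 0.0455
grip_force: 2.4
```

Run:
```python
from h import *
import cv2
b=ctrl.get_image("scene")[:,:,::-1][130:220,240:350]
cv2.imwrite("pics/d.png",cv2.resize(b,None,fx=6,fy=6,interpolation=2))
s=ctrl.sense();print(s["tool_pos"],s["ft_force"],s["ft_torque"])
```

```text
[0.55120087 0.05544178 0.2015205 ] [ 4.23538966 -0.72192183  4.4099533 ] [-0.12232967 -0.59995777  0.0150313 ]
```

View pics/d.png

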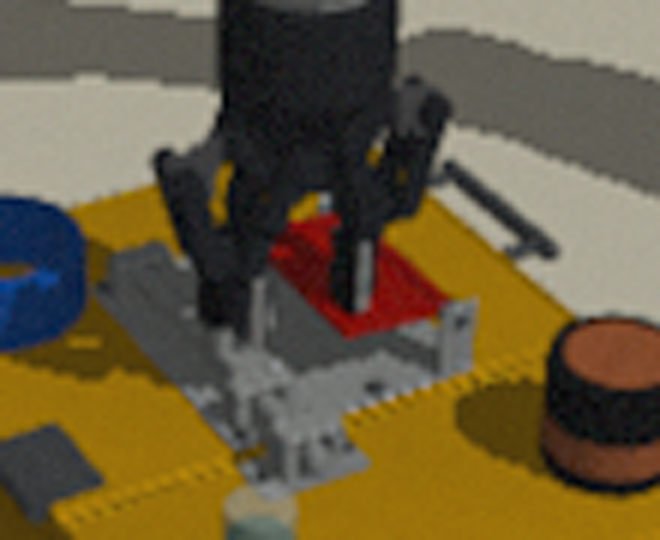

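The picture shows one tip on the red flap near (355,300), with the flap dipping. The other tip at (240,320) stands on the keeper side of the knob. I'll press a little more, then push.

>>> {"op": "jog_arm", "data": {
  "series": [
    [[0, 0, 2.5, 0, 0.47], [0, 0, 0, 0, 0.47], [0, 0, 0, 0, 0.47]]
  ]
}}

```text
t: 7.12
tool_pos: [0.5515, 0.0554, 0.1992]
ee_rot: [3.14, -0.0, 1.411]
ft_force: [3.9, -0.6, 5.9]
finger_gap: 0.0455
grip_force: 2.9
```

>>> {"op": "jog_arm", "data": {
  "series": [
    [[-3, 0, 0, 0, 0.47], [-3, 0, 0, 0, 0.47], [-3, 0, 0, 0, 0.47], [-2, 0, 0, 0, 0.47], [0, 0, 0, 0, 0.47]]
  ]
}}

```text
t: 7.75
tool_pos: [0.5487, 0.0479, 0.1989]
ee_rot: [-3.14, -0.004, 1.413]
ft_force: [1.3, 6.2, 6.4]
finger_gap: 0.0451
grip_force: 3.7
```

>>> {"op": "jog_arm", "data": {
  "series": [
    [[-2, 0, 0, 0, 0.47], [-2, 0, 0, 0, 0.47], [0, 0, 0, 0, 0.47], [0, 0, 0, 0, 0.47]]
  ]
}}

```text
t: 8.25
tool_pos: [0.5481, 0.0441, 0.1989]
ee_rot: [-3.14, -0.004, 1.413]
ft_force: [1.5, 7.0, 5.2]
finger_gap: 0.0452
grip_force: 3.8
```

>>> {"op": "jog_arm", "data": {
  "series": [
    [[-3, 0, 0, 0, 0.47], [-3, 0, 0, 0, 0.47], [-3, 0, 0, 0, 0.47], [-3, 0, 0, 0, 0.47], [0, 0, 0, 0, 0.47]]
  ]
}}

```text
t: 8.88
tool_pos: [0.5461, 0.0321, 0.1989]
ee_rot: [-3.14, -0.003, 1.413]
ft_force: [1.8, 6.0, 5.5]
finger_gap: 0.0451
grip_force: 3.9
```

>>> {"op": "jog_arm", "data": {
  "series": [
    [[-3, 0, 0, 0, 0.47], [-3, 0, 0, 0, 0.47], [-3, 0, 0, 0, 0.47], [-3, 0, 0, 0, 0.47], [-3, 0, 0, 0, 0.47], [-3, 0, 0, 0, 0.47], [-3, 0, 0, 0, 0.47], [-2, 0, 0, 0, 0.47]]
  ]
}}

```text
t: 9.88
tool_pos: [0.5425, 0.0099, 0.1989]
ee_rot: [-3.14, -0.004, 1.413]
ft_force: [1.8, 7.1, 6.4]
finger_gap: 0.0456
grip_force: 4.3
```

>>> {"op": "jog_arm", "data": {
  "series": [
    [[-2, 0, 0, 0, 0.47], [-2, 0, 0, 0, 0.47], [0, 0, 0, 0, 0.47], [0, 0, 0, 0, 0.47]]
  ]
}}

```text
t: 10.38
tool_pos: [0.5418, 0.0056, 0.1989]
ee_rot: [-3.14, -0.004, 1.413]
ft_force: [0.7, 5.8, 6.6]
finger_gap: 0.0451
grip_force: 3.9
```

Bolt travel is about 45 mm by now. I'll push on towards the stop and watch the force.

>>> {"op": "jog_arm", "data": {
  "series": [
    [[-2, 0, 0, 0, 0.47], [-2, 0, 0, 0, 0.47], [0, 0, 0, 0, 0.47]]
  ]
}}

```text
t: 10.75
tool_pos: [0.5411, 0.0017, 0.1989]
ee_rot: [-3.14, -0.004, 1.413]
ft_force: [0.5, 5.2, 6.8]
finger_gap: 0.0456
grip_force: 4.0
```

>>> {"op": "jog_arm", "data": {
  "series": [
    [[-1.5, 0, 0, 0, 0.47], [-1, 0, 0, 0, 0.47], [0, 0, 0, 0, 0.47], [0, 0, 0, 0, 0.47]]
  ]
}}

```text
t: 11.25
tool_pos: [0.5408, -0.0004, 0.1989]
ee_rot: [-3.14, -0.004, 1.414]
ft_force: [0.8, 5.9, 6.9]
finger_gap: 0.0454
grip_force: 4.6
```

>>> {"op": "jog_arm", "data": {
  "series": [
    [[-1, 0, 0, 0, 0.47], [-1, 0, 0, 0, 0.47], [0, 0, 0, 0, 0.47]]
  ]
}}

```text
t: 11.62
tool_pos: [0.5408, -0.0005, 0.1989]
ee_rot: [-3.14, -0.006, 1.415]
ft_force: [1.4, 10.8, 6.9]
finger_gap: 0.0449
grip_force: 6.0
```

The arm stopped and the force rose, so the bolt is at its stop. I'll ease off the knob and lift straight up.

>>> {"op": "jog_arm", "data": {
  "series": [
    [[3, 0, 0, 0, 0.47], [3, 0, 0, 0, 0.47], [2, 0, 0, 0, 0.47], [0, 0, -4, 0, 0.47], [0, 0, -8, 0, 0.47], [0, 0, -20, 0, 0.47], [0, 0, -30, 0, 0.47], [0, 0, -40, 0, 0.47]]
  ]
}}

```text
t: 12.62
tool_pos: [0.5405, 0.0026, 0.3003]
ee_rot: [-3.137, 0.0, 1.412]
ft_force: [0.3, 0.4, -0.4]
finger_gap: 0.0454
grip_force: 0.0
```

>>> {"op": "jog_arm", "data": {
  "series": [
    [[0, -40, -10, 0, 0.47], [0, -40, -10, 0, 0.47], [0, -40, 0, 0, 0.47], [0, -40, 0, 0, 0.47], [0, 0, 0, 0, 0.47], [0, 0, 0, 0, 0.47]]
  ]
}}

```text
t: 13.38
tool_pos: [0.3843, 0.0274, 0.3209]
ee_rot: [3.141, -0.0, 1.411]
ft_force: [0.1, -0.2, 0.3]
finger_gap: 0.0454
grip_force: 0.0
```

Run:
```python
from h import *
import cv2
a=ctrl.get_image("top")[:,:,::-1][145:270,165:305];b=ctrl.get_image("scene")[:,:,::-1][145:255,210:350]
o=np.hstack([cv2.resize(a,None,fx=2.8,fy=2.8,interpolation=2),cv2.resize(b,(392,350),interpolation=2)])
cv2.imwrite("pics/e.png",o);print(ctrl.sense()["t"])
```

```text
13.475
```

View pics/e.png

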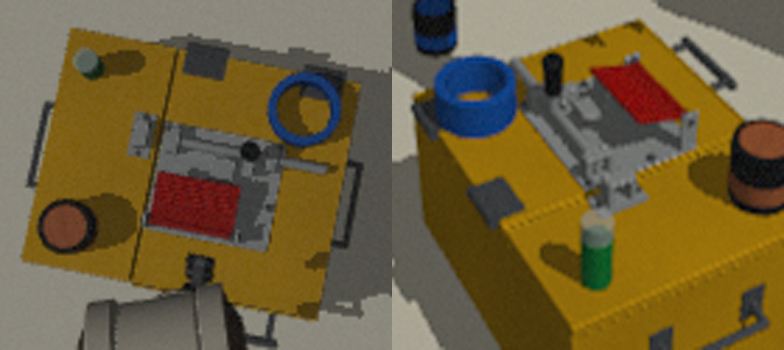

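The knob now sits at (251,151), about 51 mm drawn. The flap has sprung up, the lid is shut, and the jar, vial and tape roll haven't moved.

```bash
python3 -c "
from plant import ctrl
print(ctrl.sign_off())"
```

```text
the job is handed in; nothing more can be done
None
```

I handed the job in with the bolt drawn about 51 mm of 52, the catch sprung up behind it, the lid shut and the arm clear; the last pictures show nothing on the chest displaced, but the hand-in call returned no verdict.

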